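# Hook the tape measure on the board's red end, draw it to the line and lock it

### The job

Take the orange tape measure from the book and hook its metal end over the red end of the clamped craft board. Back the case away along the board against the spring, set it down upright on the board with its front face at the dark line, let go, and only then press its red lock button fully down. Leave the bowl, the glue bottle and the sticky-tape dispenser where they are, and finish with the tape still hooked.

Things in the scene. Friction and masses are not known exactly. Their poses are not given: they have to be found in the camera images.
- tape_mid (a point): Centre of the orange tape measure's case: an upright block 66 mm long (x), 34 mm wide (y, grip across this), 50 mm high, about 0.4 kg; point 25 mm above its underside. x points out of the front face (33 mm ahead), where the yellow blade leaves just above the sole. It starts on a closed blue book 30 mm thick. Set down flat on the board, its rubber sole holds against the spring.
- tape_hook (a point): Steel hook at the blade's end: a lip 22 mm wide, 3 mm thick, turned down. Point on the lip's inner face (towards the case), 4 mm below the case's underside; the lip reaches 11 mm below that underside. Case axes. Blade drawn in (start): 78 mm ahead of the case's centre, 45 mm of blade showing; it draws out 190 mm more against a spring of 1.4 to 2 N.
- tape_lock (a joint): Red lock button, 22 by 20 mm, in the middle of the case's top, 9 mm proud: when up, its top is 34 mm above the case's centre. 0 = up (open), grows as pressed, about 0.005 m = fully down on the blade. It takes about 4 N to push, stays where it is left, and when down brakes the blade.
- board_end (a point): Middle of the top edge of the red-painted end of the craft board: a fixed white-painted board 340 mm long, 110 mm wide, 24 mm thick, flat on the table, held by two low clamps at its other end (20 mm above the board over its last 35 mm, and 31 mm past it). x points outwards off the red end along the board, z up; point at the height of the board's top.
- board_line (a point): Middle of the dark line drawn straight across the board's top, 5 mm wide, 140 to 190 mm from the red end; point at the board's top, same axes as the board.
- bowl: Bystander: white bowl, 136 mm across, 55 mm high; origin under its centre.
- glue: Bystander: white glue bottle with orange cap, 38 mm across, 115 mm high, upright; origin under its centre.
- dispenser: Bystander: green sticky-tape dispenser with a paper-coloured roll, 110 by 45 mm, about 70 mm high; origin under its centre.

How it is judged (in metres and radians):
On the way, in this order (a step that is already met when the one before it is completed fails the run):
1. the hook's lip is over the red end, below the board's top edge (x of tape_hook in the frame of board_end between -0.006 and 0.035 m and y of tape_hook in the frame of board_end between -0.045 and 0.045 m and z of tape_hook in the frame of board_end below 0 m), for 0.1 s.
2. the tape is drawn out, hooked, with the case standing on the board at the line, let go and not yet locked (x of tape_hook in the frame of board_end between -0.006 and 0.01 m and y of tape_hook in the frame of board_end between -0.045 and 0.045 m and z of tape_hook in the frame of board_end below 0 m and x of tape_mid in the frame of board_line between -0.048 and -0.018 m and y of tape_mid in the frame of board_line between -0.035 and 0.035 m and z of tape_mid in the frame of board_line between 0.018 and 0.032 m and angle between the x axis of tape_mid and the x axis of board_end, either way round below 0.2 rad and angle between tape_mid's own z axis and vertical below 0.15 rad and value of joint tape_lock below 0.002 m and contact force between the fingers and tape below 0.1 N), for 0.1 s.
At the end, for the whole second after the job is handed in: The hook is still over the red end (lip below the top edge, within 10 mm of the end), the case stands upright on the board, within 0.2 rad of its length and 35 mm of its middle, front face within 15 mm of the line, lock button down at least 4 mm, bystanders in place (x of tape_hook in the frame of board_end between -0.006 and 0.01 m and y of tape_hook in the frame of board_end between -0.045 and 0.045 m and z of tape_hook in the frame of board_end below 0 m and x of tape_mid in the frame of board_line between -0.048 and -0.018 m and y of tape_mid in the frame of board_line between -0.035 and 0.035 m and z of tape_mid in the frame of board_line between 0.018 and 0.032 m and angle between the x axis of tape_mid and the x axis of board_end, either way round below 0.2 rad and angle between tape_mid's own z axis and vertical below 0.15 rad and value of joint tape_lock above 0.004 m); the robot touches nothing.
It fails at once if the bowl is shifted more than 30 mm (distance of bowl from where it was at the start of the episode above 0.03 m).
It fails at once if the glue is shifted more than 30 mm (distance of glue from where it was at the start of the episode above 0.03 m).
It fails at once if the dispenser is shifted more than 30 mm (distance of dispenser from where it was at the start of the episode above 0.03 m).
It also fails if it takes over 45 s, if anything falls off the work surface, if the arm or the gripper's body presses on something with over 40 N, if the wrist force passes 120 N, or if a joint passes its speed limit or range.

### The arm

A 6-joint arm with a two-finger parallel gripper is mounted at the origin on the work surface. World frame = base frame: x ahead of the robot, y to its left, z up, the work surface at z = 0. Lengths are in m, angles in degrees, forces in N, time in s.
With the tool pointing down it reaches from about 0.375 to 0.825 m from the base axis. Payload 5.5 kg.
Tool frame: the origin (TCP) lies midway between the tips of the shut fingers; the grasp point (between the pads) lies env.tcp_to_grasp behind it (env.tcp_to_grasp is the distance from the TCP to the grasp point, in m); z points along the fingers, y is the direction in which the jaws open and shut (so a half turn about z gives the same grasp; the last joint's range is limited). The gripper opens to 85 mm and grips with 20 to 120 N. Pads are 22 mm wide; open, the fingers measure 114 mm over their backs; the gripper's body (76 mm by 85 mm) begins 54 mm behind the grasp point. The pads swing forward as they close: fully open they stand 13 mm farther back than shut.
Start: joints at [-66.234, 17.962, -2.699, 69.339, 0, 90], TCP at [0.242, -0.549, 0.231] pointing down, gripper open.
Joint ranges: [-152.73, 152.73], [-39.44, 99.34], [-58.76, 71.6], [-118.89, 123.64], [-81.53, 83.1], [-180, 180]. Speed limits (degrees/s): [136.94, 136.94, 172.46, 180, 180, 180].

### API

Orientations are given as [roll, pitch, yaw] about the fixed x, y, z axes, in that order (R = Rz(yaw) Ry(pitch) Rx(roll)).
In Python, from plant import env, viewer gives the robot as it stands.
- The arm moves only by the tool carry_out, never from a script. Its argument "plan" is a list of rows, each a list of 5 numbers: the closure, from 0 (fully open) to 1 (shut), then the shift along the tool's x, y, z in m, then the turn about the tool's z in degrees. In form: [[fingers, dx, dy, dz, roll], ...]. A call has 1 to 8 rows; each row shifts and turns the pose as measured when the row begins, along the tool's axes as they then stand; what a row does not reach is not made up. A row lasts 1/8 s, in which the tool goes at most 62.5 mm and 10.7 degrees, less where a joint would pass 70% of its speed; a pose out of reach is approached as far as the arm can. A call is refused whole if a number of a shift passes 0.0625 or a number of a turn 10.7, either way. A call with a gripper value outside its range is refused whole. The fingers move at their own pace and stop on an object; "grip_force" is the grip in N (left out, the last holds). Time passes only in rows, so rows that do not move let the fingers close. It gives the time, the measured TCP pose, the force and the opening at its end, in the units of the state.
- env.sense(): the state, without advancing time (a new reading comes with each control period).
- viewer.camera(name): name is "scene" or "top" or "wrist"; returns a dict with "color" (480x640x3 uint8, red, green, blue), "range_z" (480x640 float32, m along the optical axis (not along the pixel's ray), 0 where there is no reading), "camera_matrix" (3x3 intrinsics, pixels), "extrinsics" (4x4, takes a point from world to camera coordinates). Camera axes: x right, y down, z forward; pixel columns grow to the right and rows downward; lengths in m; the calibration is good to about 2 mm. The wrist camera is an equidistant fisheye: a pixel r from the principal point sees the ray r / f radians off the axis. A picture is of the moment at which its call begins.
- env.finish_job(): hands the job in, once; it reports no verdict.
The state is a dict: "clock": time; "joint_pos": joint angles; "joint_velocities": joint speeds; "tau": joint torques, N m; "position": TCP position; "tool_rot": TCP orientation; "contact_force": force on the tool from outside, world axes, zero at the start; "wrist_torque": the same for the moment, N m; "gripper_width": finger opening in m.
Only numpy, scipy, OpenCV 4.12 (cv2) and the standard library are available. Lean on these libraries where they do the work, as an engineer would, in place of code of your own. Each camera call takes 0.05 s, during which the arm holds its last target.

## Working session

There is one attempt and no reset: what is moved stays moved. The work goes in short steps, Python scripts to look and compute and a tool call to move; the robot and the scene stay as the last step left them, time stands still between calls to the robot, and variables do not carry over. Pictures are saved under pics/ and viewed, and the job is handed in when it is done.

Besides the shell and the picture viewer there is one more tool, called after ">>>" as name(argument=value, ...) on one line, values as JSON. carry_out: Moves the arm, as the interface text tells. Its arguments: {"type":"object","properties":{"plan":{"type":"array","items":{"type":"array","items":{"type":"number"}}},"grip_force":{"type":"number"}},"required":["plan"]}

```bash
ls; mkdir -p pics; python3 - <<'E'
from plant import env, viewer
import cv2
print(env.sense(), env.tcp_to_grasp)
for n in("scene","top","wrist"):
    c=viewer.camera(n); cv2.imwrite(f"pics/{n}0.png",c["color"][:,:,::-1]); print(n,c["camera_matrix"],c["extrinsics"])
E
```

```text
pics
{'clock': 0.0, 'joint_pos': array([-6.62325865e+01,  1.80024725e+01, -2.75552084e+00,  6.93396121e+01,
       -1.49385762e-04,  9.00006305e+01]), 'joint_velocities': array([-0.08520572,  0.00415554,  0.00335464,  0.0241708 ,  0.03547471,
        0.02387566]), 'tau': array([-2.91523531e-03, -5.39586461e+01,  3.39748156e+01,  1.90106855e-02,
       -2.12251098e-04, -2.54070407e-06]), 'position': array([ 0.24157714, -0.54857564,  0.23044266]), 'tool_rot': array([-1.79902395e+02,  1.50459546e-04,  2.37667833e+01]), 'contact_force': array([-0.13587818,  0.66251184,  0.22673859]), 'wrist_torque': array([-0.07620618,  0.03076352, -0.02703671]), 'gripper_width': 0.08530242796356696} 0.0187
scene [[501.32535628   0.         311.16927897]
 [  0.         501.32535628 239.46149396]
 [  0.           0.           1.        ]] [[ 0.30243466  0.95302523  0.01661875 -0.12604237]
 [ 0.79371799 -0.24214931 -0.55801027 -0.43301665]
 [-0.52777365  0.18195224 -0.82966762  1.59349849]
 [ 0.          0.          0.          1.        ]]
top [[524.43294665   0.         315.52476595]
 [  0.         524.43294665 243.74335436]
 [  0.           0.           1.        ]] [[-0.01805209 -0.99973886 -0.01401182 -0.04790246]
 [-0.99363738  0.0194966  -0.11092631  0.6066319 ]
 [ 0.11117053  0.01192022 -0.99372985  1.09251287]
 [ 0.          0.          0.          1.        ]]
wrist [[371.64829954   0.         312.15511151]
 [  0.         371.64829954 243.41646571]
 [  0.           0.           1.        ]] [[ 0.40408182 -0.91472006 -0.00225802 -0.59905557]
 [-0.8741753  -0.38689545  0.2934782  -0.04001871]
 [-0.26932401 -0.1166153  -0.9559631   0.38022485]
 [ 0.          0.          0.          1.        ]]
```

View pics/scene0.png

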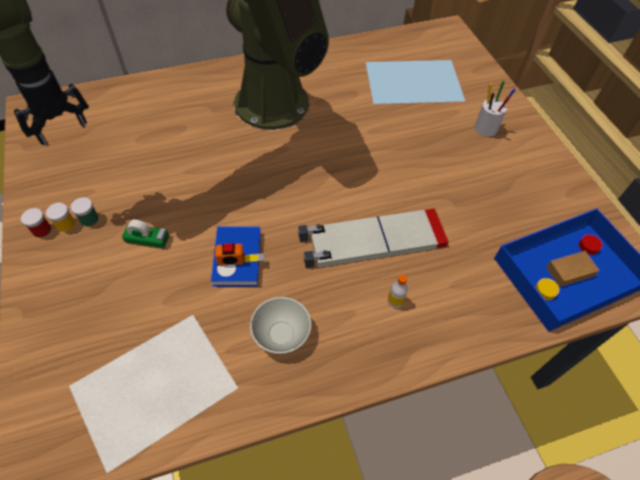

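View pics/top0.png

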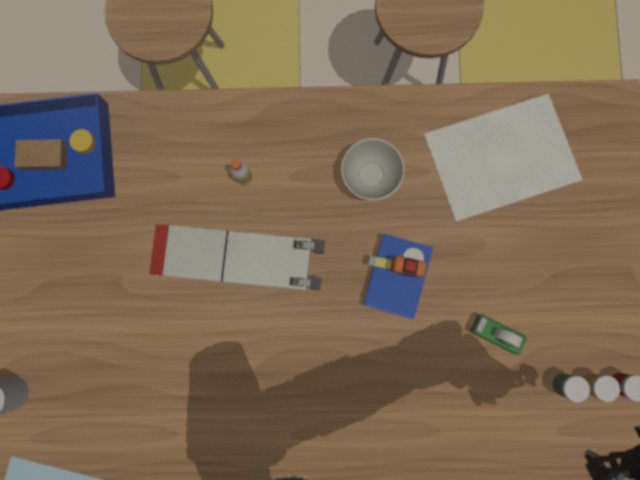

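View pics/wrist0.png

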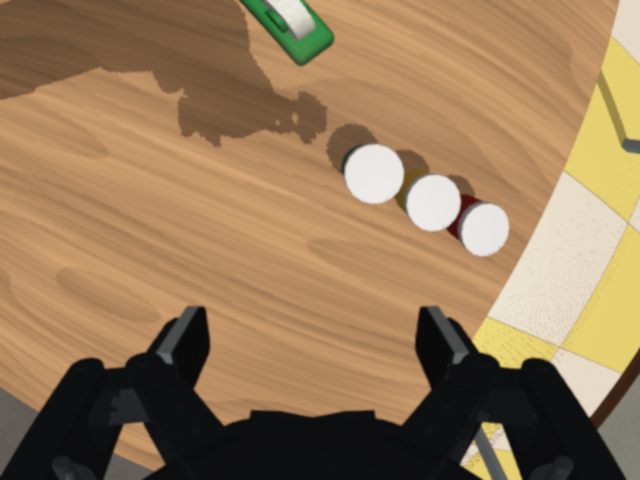

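The top view shows the tape at about (408,266) on the book, its hook pointing left (world +y). The board's red end is at about x=158, also towards +y, and the line is at about x=225. Next I measure these.

```bash
cat > h.py <<'E'
from plant import env, viewer
import numpy as np, cv2
def cloud(c):
    K=c["camera_matrix"];T=c["extrinsics"];z=c["range_z"]
    v,u=np.mgrid[:480,:640]
    P=np.stack([(u-K[0,2])/K[0,0]*z,(v-K[1,2])/K[1,1]*z,z],-1)
    return (P-T[:3,3])@T[:3,:3]
def at(c,u,v,h):
    "intersect pinhole pixel with plane z=h"
    K=c["camera_matrix"];T=c["extrinsics"];R=T[:3,:3]
    o=-R.T@T[:3,3]; d=R.T@np.array([(u-K[0,2])/K[0,0],(v-K[1,2])/K[1,1],1])
    return o+d*(h-o[2])/d[2]
def rect(mask,P):
    p=P[mask][:,:2].astype(np.float32); r=cv2.minAreaRect(p); return np.round(r[0],4),np.round(r[1],4),round(r[2],2),len(p),np.round(np.median(P[mask],0),4)
E
python3 - <<'E'
from h import *
c=viewer.camera("top"); im=c["color"]; 
cv2.imwrite("pics/top1.png",cv2.resize(im[200:360,130:450][:,:,::-1],(800,400),interpolation=cv2.INTER_CUBIC))
for n in("top","scene"):
    c=viewer.camera(n);P=cloud(c);hsv=cv2.cvtColor(c["color"],cv2.COLOR_RGB2HSV);H,S,V=hsv[...,0].astype(int),hsv[...,1],hsv[...,2]
    X,Y,Z=P[...,0],P[...,1],P[...,2]
    reg=(X>.3)&(X<.7)&(Y>-.35)&(Y<.4)
    lab={'red':(reg&((H<5)|(H>174))&(S>180)&(V>90)&(Y>.1)),
     'lock':(reg&((H<4)|(H>174))&(S>180)&(V>60)&(Y<.1)&(Z>.06)),
     'orange':(reg&(H>=5)&(H<14)&(S>190)&(V>120)&(Y<0)&(Z>.04)),
     'tapehigh':reg&(Y<-.07)&(Y>-.3)&(X<.55)&(Z>.06)&(Z<.1),
     'top':reg&(Y<-.07)&(Y>-.3)&(X<.55)&(Z>.073)&(Z<.085),
     'blade':(reg&(H>20)&(H<33)&(S>150)&(V>120)&(Y<0)),
     'boardtop':reg&(Z>.018)&(Z<.03)&(S<60)&(Y>-.02)&(X<.6),
     'line':reg&(Z>.018)&(Z<.03)&(V<90)&(Y>.1)&(Y<.26),
     'book':reg&(Z>.024)&(Z<.036)&(Y<-.05)&(H>100)&(H<130)&(S>120),
     'glue':reg&(X>.5)&(Z>.03)&(Y>.05),'bowl':reg&(X>.5)&(Z>.015)&(Y<.05),'disp':reg&(X<.45)&(Z>.01)&(Y<-.23)}
    for k,m in lab.items():
        if m.sum()>3: print(n,k,*rect(m,P))
E
```

```text
top red [0.5699 0.2893] [0.0288 0.0074] 7.42 4 [0.5759 0.2901 0.0251]
top tapehigh [ 0.5399 -0.2499] [0.0654 0.0184] 88.76 255 [ 0.5421 -0.2537  0.081 ]
top top [ 0.5399 -0.2501] [0.0651 0.0184] 88.76 185 [ 0.5407 -0.2563  0.0802]
top boardtop [0.5648 0.1235] [0.2936 0.0862] 85.93 4313 [0.5642 0.1091 0.025 ]
top line [0.6087 0.1361] [0.0019 0.0547] 84.2 14 [0.6066 0.1364 0.0258]
top book [ 0.5342 -0.2337] [0.1072 0.1549] 72.78 2514 [ 0.5116 -0.2254  0.0313]
top glue [0.5895 0.1738] [0.2348 0.1056] 82.49 63 [0.5928 0.1683 0.0306]
top bowl [ 0.5996 -0.1293] [0.1999 0.3584] 0.3 5368 [ 0.5615 -0.1852  0.0306]
top disp [ 0.4463 -0.2539] [0.0217 0.0043] 88.35 22 [ 0.4472 -0.2571  0.0303]
scene red [0.6021 0.283 ] [0.0261 0.1128] 83.17 329 [0.6067 0.2817 0.0252]
scene lock [ 0.5546 -0.2519] [0.0238 0.0215] 76.23 74 [ 0.5554 -0.2517  0.0896]
scene orange [ 0.5568 -0.2514] [0.0594 0.031 ] 77.43 176 [ 0.561  -0.2628  0.0798]
scene tapehigh [ 0.5423 -0.2501] [0.0657 0.0149] 89.89 82 [ 0.5449 -0.2617  0.0811]
scene top [ 0.5423 -0.2498] [0.0651 0.0149] 89.89 66 [ 0.5441 -0.265   0.0806]
scene blade [ 0.5642 -0.2009] [0.027  0.0171] 77.09 67 [ 0.565  -0.2003  0.0344]
scene boardtop [0.5594 0.1253] [0.2907 0.085 ] 88.88 2390 [0.5654 0.1072 0.0251]
scene book [ 0.5371 -0.2335] [0.1098 0.1604] 72.61 1447 [ 0.5229 -0.2205  0.0308]
scene glue [0.5864 0.1709] [0.2343 0.0962] 79.83 50 [0.5854 0.1803 0.0306]
scene bowl [ 0.6006 -0.1295] [0.359  0.1997] 89.51 3641 [ 0.5719 -0.1848  0.0306]
scene disp [ 0.447  -0.2563] [0.0043 0.0155] 5.98 6 [ 0.4477 -0.2595  0.0297]
```

View pics/top1.png

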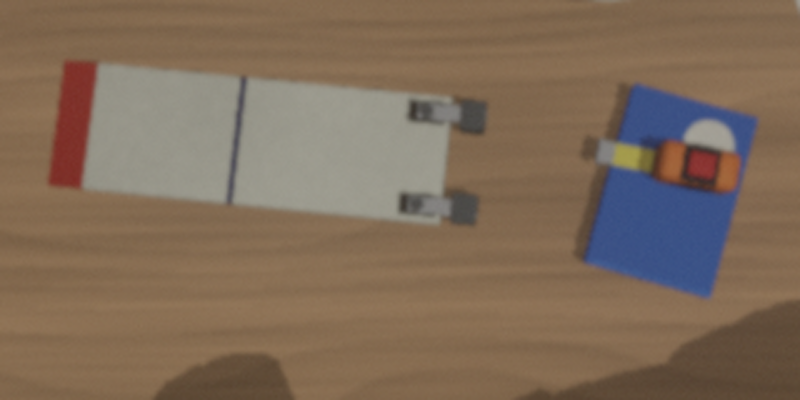

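```bash
python3 - <<'E'
from h import *
c=viewer.camera("top");f=lambda u,v,h:at(c,130+u/2.5,200+v/2.5,h).round(4)
for n,u,v,h in [("r1",65,62,.024),("r2",49,186,.024),("l1",243,77,.024),("l2",230,203,.024),("f1",450,97,.024),("f2",440,223,.024),("lock",703,165,.089),("hook",598,152,.034),("blade0",614,155,.034),("clampL",486,115,.02),("caseTL",660,142,.08),("caseTR",740,152,.08),("caseBR",736,190,.08),("caseBL",656,182,.08)]:
    print(n,f(u,v,h))
# scene: same via color masks
s=viewer.camera("scene")
cv2.imwrite("pics/scene1.png",cv2.resize(s["color"][200:300,200:460][:,:,::-1],(800,308),interpolation=cv2.INTER_CUBIC))
P=cloud(c)
for u,v in [(373,170),(240,172),(498,334),(237,165)]: print(u,v,P[v,u].round(3))
E
```

```text
r1 [0.6551 0.2883 0.024 ]
r2 [0.5471 0.3005 0.024 ]
l1 [0.6388 0.1325 0.024 ]
l2 [0.5295 0.1436 0.024 ]
f1 [ 0.6177 -0.0474  0.024 ]
f2 [ 0.509 -0.037  0.024]
lock [ 0.5502 -0.2529  0.089 ]
hook [ 0.5667 -0.1732  0.034 ]
blade0 [ 0.5638 -0.1868  0.034 ]
clampL [ 0.6018 -0.0783  0.02  ]
caseTL [ 0.5704 -0.2201  0.08  ]
caseTR [ 0.5609 -0.285   0.08  ]
caseBR [ 0.5299 -0.2805  0.08  ]
caseBL [ 0.5377 -0.2157  0.08  ]
373 170 [ 0.771 -0.19   0.009]
240 172 [0.754 0.095 0.083]
498 334 [ 0.409 -0.431  0.056]
237 165 [0.76  0.096 0.116]
```

View pics/scene1.png

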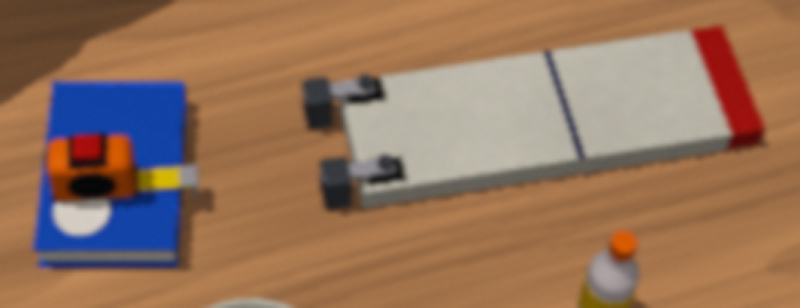

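```bash
cat >> h.py <<'E'
def plan(tgt,yaw,n=8,g=0.0):
    s=env.sense(); p=np.array(s["position"],float); y=s["tool_rot"][2]
    dp=(np.array(tgt)-p)/n; dy=((yaw-y+180)%360-180)/n
    rows=[]
    for i in range(n):
        a=np.radians(y+dy*i); c,s_=np.cos(a),np.sin(a)
        rows.append([g,round(c*dp[0]+s_*dp[1],4),round(s_*dp[0]-c*dp[1],4),round(-dp[2],4),round(-dy,1)])
    print(p.round(4),round(y,2)); print(rows)
def st():
    s=env.sense(); print({k:np.round(s[k],4) for k in("clock","position","tool_rot","contact_force","gripper_width")})
E
python3 -c "
from h import *
plan([.552,-.2525,.16],80,8)"
```

```text
[ 0.2418 -0.5491  0.2312] 23.77
[[0.0, np.float64(0.0504), np.float64(-0.0183), np.float64(0.0089), np.float64(-7.0)], [0.0, np.float64(0.0523), np.float64(-0.012), np.float64(0.0089), np.float64(-7.0)], [0.0, np.float64(0.0534), np.float64(-0.0055), np.float64(0.0089), np.float64(-7.0)], [0.0, np.float64(0.0536), np.float64(0.0011), np.float64(0.0089), np.float64(-7.0)], [0.0, np.float64(0.0531), np.float64(0.0076), np.float64(0.0089), np.float64(-7.0)], [0.0, np.float64(0.0518), np.float64(0.0141), np.float64(0.0089), np.float64(-7.0)], [0.0, np.float64(0.0497), np.float64(0.0203), np.float64(0.0089), np.float64(-7.0)], [0.0, np.float64(0.0468), np.float64(0.0262), np.float64(0.0089), np.float64(-7.0)]]
```

>>> carry_out(plan=[[0,0.05,-0.018,0.009,-7],[0,0.052,-0.012,0.009,-7],[0,0.053,-0.0055,0.009,-7],[0,0.0535,0.001,0.009,-7],[0,0.053,0.0075,0.009,-7],[0,0.052,0.014,0.009,-7],[0,0.05,0.02,0.009,-7],[0,0.047,0.026,0.009,-7]], grip_force=50)

```text
clock: 1.4
position: [0.5557, -0.2455, 0.1583]
tool_rot: [179.8, 0.2, 81.1]
contact_force: [-0.1, -1.1, 0.1]
gripper_width: 0.0855
```

```bash
sed -i 's/rows.append(\[/rows.append([float(q) for q in [/; s/round(-dy,1)\])/round(-dy,1)]])/' h.py; python3 -c "
from h import *
st();plan([.552,-.2525,.15],80,4)"
```

```text
{'clock': np.float64(1.4), 'position': array([ 0.5557, -0.2455,  0.1583]), 'tool_rot': array([179.7561,   0.2428,  81.1182]), 'contact_force': array([-0.1002, -1.0981,  0.0508]), 'gripper_width': np.float64(0.0855)}
[ 0.5557 -0.2455  0.1583] 81.12
[[0.0, -0.0019, -0.0006, 0.0021, 0.3], [0.0, -0.0019, -0.0006, 0.0021, 0.3], [0.0, -0.0019, -0.0006, 0.0021, 0.3], [0.0, -0.0019, -0.0006, 0.0021, 0.3]]
```

>>> carry_out(plan=[[0,-0.007,-0.002,0.008,1],[0,0,0,0,0]])

```text
clock: 1.65
position: [0.5545, -0.2491, 0.1491]
tool_rot: [179.8, 0.2, 80.4]
contact_force: [-0.3, -0.6, 0.0]
gripper_width: 0.0855
```

```bash
python3 - <<'E'
from h import *
st();c=viewer.camera("wrist");cv2.imwrite("pics/w1.png",c["color"][:,:,::-1]);print(c["extrinsics"])
np.savez("w1.npz",**c)
E
```

```text
{'clock': np.float64(1.65), 'position': array([ 0.5545, -0.2491,  0.1491]), 'tool_rot': array([179.806 ,   0.198 ,  80.4283]), 'contact_force': array([-0.3493, -0.5569,  0.0305]), 'gripper_width': np.float64(0.0855)}
[[ 0.98627635 -0.1650666   0.0034603  -0.58783345]
 [-0.15865903 -0.94177641  0.2964532  -0.16165063]
 [-0.04567569 -0.29293379 -0.95504111  0.25359113]
 [ 0.          0.          0.          1.        ]]
```

View pics/w1.png

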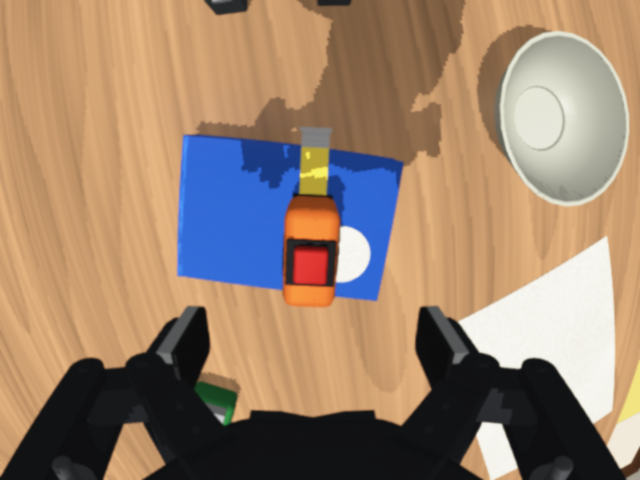

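The wrist view shows the red button at (311,266), the blade running up from it, and the hook at (316,130). I convert these with the fisheye model.

```bash
cat >> h.py <<'E'
def fat(c,u,v,h):
    K=c["camera_matrix"];T=c["extrinsics"];R=T[:3,:3]
    m=np.array([(u-K[0,2])/K[0,0],(v-K[1,2])/K[1,1]]);t=np.hypot(*m)
    d=R.T@np.array([*(m/max(t,1e-9)*np.sin(t)),np.cos(t)]); o=-R.T@T[:3,3]
    return o+d*(h-o[2])/d[2]
E
python3 - <<'E'
from h import *
c=np.load("w1.npz")
for n,u,v,h in [("btnTL",294,248,.089),("btnTR",327,248,.089),("btnBR",327,285,.089),("btnBL",294,285,.089),("hookL",302,130,.034),("hookR",331,130,.034),("bladeL",300,193,.034),("bladeR",328,193,.034),("caseBackL",284,302,.08),("caseBackR",334,304,.08),("caseFrontL",287,207,.08),("caseFrontR",338,209,.08)]: print(n,fat(c,u,v,h).round(4), c["range_z"][v,u])
hsv=cv2.cvtColor(c["color"],cv2.COLOR_RGB2HSV);H,S,V=[hsv[...,i].astype(int) for i in range(3)]
m=((H<4)|(H>176))&(S>200)&(V>120);v,u=np.nonzero(m&(np.arange(480)[:,None]<300)); print("btn px",u.mean(),v.mean(),fat(c,u.mean(),v.mean(),.089).round(4))
m=(H>20)&(H<33)&(S>150)&(V>90); m[:140]=0;m[200:]=0;m[:,:290]=0;m[:,345:]=0;v,u=np.nonzero(m)
P=np.array([fat(c,a,b,.034)[:2] for a,b in zip(u,v)],np.float32);print("blade",cv2.minAreaRect(P), P.mean(0),cv2.fitLine(P,2,0,.01,.01).ravel())
E
```

```text
btnTL [ 0.5452 -0.2383  0.089 ] 0.21603742
btnTR [ 0.5639 -0.2414  0.089 ] 0.21879569
btnBR [ 0.5604 -0.2644  0.089 ] 0.2272697
btnBL [ 0.541  -0.2611  0.089 ] 0.22700734
hookL [ 0.5599 -0.1729  0.034 ] 0.24485724
hookR [ 0.5795 -0.1761  0.034 ] 0.24504398
bladeL [ 0.5511 -0.2162  0.034 ] 0.25830755
bladeR [ 0.5705 -0.2194  0.034 ] 0.26127297
caseBackL [ 0.5315 -0.2755  0.08  ] 0.32020214
caseBackR [ 0.5626 -0.2822  0.08  ] 0.3215318
caseFrontL [ 0.5448 -0.2157  0.08  ] 0.26477617
caseFrontR [ 0.5739 -0.2218  0.08  ] 0.26523513
btn px 315.1039755351682 265.07339449541286 [ 0.5555 -0.2506  0.089 ]
blade ((0.5630345344543457, -0.20269456505775452), (0.032735519111156464, 0.01765022985637188), 77.57576751708984) [ 0.56284004 -0.20250873] [ 0.20341158  0.9790933   0.56283975 -0.20250879]
```

```bash
python3 -c "
from h import *
plan([.5525,-.251,.08],78,2)"
```

```text
[ 0.5548 -0.2491  0.1495] 80.43
[[0.0, -0.0011, -0.001, 0.0348, 1.2], [0.0, -0.0012, -0.001, 0.0348, 1.2]]
```

>>> carry_out(plan=[[0,-0.001,-0.002,0.02,1.2],[0,-0.001,-0.001,0.02,1.2],[0,0,0,0.015,0],[0,0,0,0,0]])

```text
clock: 2.2
position: [0.5503, -0.2551, 0.0957]
tool_rot: [179.6, 0.2, 77.5]
contact_force: [0.7, -0.6, 0.4]
gripper_width: 0.0855
```

```bash
python3 -c "
from h import *
plan([.5525,-.251,.038],78,4)"
```

```text
[ 0.5503 -0.2551  0.0957] 77.54
[[0.0, 0.0011, 0.0003, 0.0144, -0.1], [0.0, 0.0011, 0.0003, 0.0144, -0.1], [0.0, 0.0011, 0.0003, 0.0144, -0.1], [0.0, 0.0011, 0.0003, 0.0144, -0.1]]
```

>>> carry_out(plan=[[0,0.003,0,0.015,0],[0,0.002,0,0.015,0],[0,0.001,0,0.015,0],[0,0.001,0,0.01,0],[0,0,0,0,0]])

```text
clock: 2.82
position: [0.5528, -0.2486, 0.0377]
tool_rot: [179.5, 0.2, 77.5]
contact_force: [0.2, -0.1, -0.3]
gripper_width: 0.0854
```

```bash
python3 - <<'E'
from h import *
plan([.5525,-.251,.038],78,2)
c=viewer.camera("wrist");cv2.imwrite("pics/w2.png",c["color"][:,:,::-1])
E
```

```text
[ 0.5528 -0.2486  0.0377] 77.54
[[0.0, -0.0012, 0.0001, -0.0001, -0.2], [0.0, -0.0012, 0.0001, -0.0001, -0.2]]
```

View pics/w2.png

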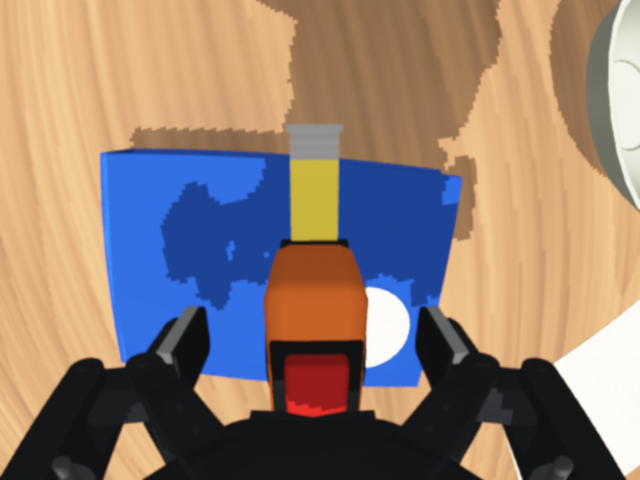

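The case sits centred between the fingers at (316,~330), so I close the gripper.

>>> carry_out(plan=[[1,-0.001,0,0.003,0],[1,0,0,0,0],[1,0,0,0,0],[1,0,0,0,0],[1,0,0,0,0]], grip_force=60)

```text
clock: 3.5
position: [0.5536, -0.2503, 0.0365]
tool_rot: [179.3, 0.3, 77.5]
contact_force: [1.3, 0.2, -1.1]
gripper_width: 0.0332
```

>>> carry_out(plan=[[1,0,0,-0.02,0],[1,0,0,-0.03,0],[1,0,0,-0.02,0],[1,0,0,0,0]])

```text
clock: 4.0
position: [0.5499, -0.2485, 0.1047]
tool_rot: [179.8, 0.2, 77.5]
contact_force: [1.2, 0.5, -5.6]
gripper_width: 0.0333
```

```bash
python3 - <<'E'
from h import *
st();plan([.5945,.233,.11],83.5,12,1)
E
```

```text
{'clock': np.float64(4.0), 'position': array([ 0.5499, -0.2485,  0.1047]), 'tool_rot': array([1.79751e+02, 1.70100e-01, 7.75239e+01]), 'contact_force': array([ 1.1817,  0.5128, -5.5917]), 'gripper_width': np.float64(0.0333)}
[ 0.5499 -0.2485  0.1047] 77.52
[[1.0, 0.04, -0.005, -0.0004, -0.5], [1.0, 0.04, -0.0047, -0.0004, -0.5], [1.0, 0.0401, -0.0043, -0.0004, -0.5], [1.0, 0.0401, -0.004, -0.0004, -0.5], [1.0, 0.0401, -0.0036, -0.0004, -0.5], [1.0, 0.0402, -0.0033, -0.0004, -0.5], [1.0, 0.0402, -0.003, -0.0004, -0.5], [1.0, 0.0402, -0.0026, -0.0004, -0.5], [1.0, 0.0402, -0.0023, -0.0004, -0.5], [1.0, 0.0403, -0.0019, -0.0004, -0.5], [1.0, 0.0403, -0.0016, -0.0004, -0.5], [1.0, 0.0403, -0.0012, -0.0004, -0.5]]
```

>>> carry_out(plan=[[1,0.04,-0.005,-0.0004,-0.5],[1,0.04,-0.005,0,-0.5],[1,0.04,-0.004,0,-0.5],[1,0.04,-0.004,0,-0.5],[1,0.04,-0.004,0,-0.5],[1,0.04,-0.003,0,-0.5],[1,0.04,-0.003,0,-0.5],[1,0.04,-0.003,0,-0.5]])

```text
clock: 5.0
position: [0.5726, 0.0787, 0.0911]
tool_rot: [-179.4, 0.3, 81.3]
contact_force: [0.8, -0.4, -4.5]
gripper_width: 0.0335
```

```bash
python3 - <<'E'
from h import *
st();plan([.5945,.233,.11],83.5,4,1)
E
```

```text
{'clock': np.float64(5.0), 'position': array([0.5726, 0.0787, 0.0911]), 'tool_rot': array([-179.3628,    0.2884,   81.2869]), 'contact_force': array([ 0.7616, -0.446 , -4.4835]), 'gripper_width': np.float64(0.0335)}
[0.5726 0.0787 0.0911] 81.29
[[1.0, 0.039, -0.0004, -0.0047, -0.6], [1.0, 0.039, -0.0001, -0.0047, -0.6], [1.0, 0.039, 0.0003, -0.0047, -0.6], [1.0, 0.039, 0.0007, -0.0047, -0.6]]
```

>>> carry_out(plan=[[1,0.039,0,-0.002,-0.6],[1,0.039,0,-0.002,-0.6],[1,0.039,0,-0.001,-0.6],[1,0.039,0.001,0,-0.6],[1,0,0,0,0],[1,0,0,0,0]])

```text
clock: 5.75
position: [0.5887, 0.2395, 0.084]
tool_rot: [-178.6, 0.6, 84.0]
contact_force: [0.7, -0.5, -4.9]
gripper_width: 0.0333
```

```bash
python3 - <<'E'
from h import *
st();plan([.5945,.233,.08],83.5,2,1)
c=viewer.camera("wrist");cv2.imwrite("pics/w3.png",c["color"][:,:,::-1]);np.savez("w3.npz",**c)
c=viewer.camera("top");cv2.imwrite("pics/t3.png",cv2.resize(c["color"][180:320,100:340][:,:,::-1],(800,467),interpolation=cv2.INTER_CUBIC))
E
```

```text
{'clock': np.float64(5.75), 'position': array([0.5887, 0.2395, 0.084 ]), 'tool_rot': array([-178.6312,    0.5871,   84.0308]), 'contact_force': array([ 0.6723, -0.537 , -4.9251]), 'gripper_width': np.float64(0.0333)}
[0.5887 0.2395 0.084 ] 84.03
[[1.0, -0.0029, 0.0032, 0.002, 0.3], [1.0, -0.0029, 0.0032, 0.002, 0.3]]
```

View pics/w3.png

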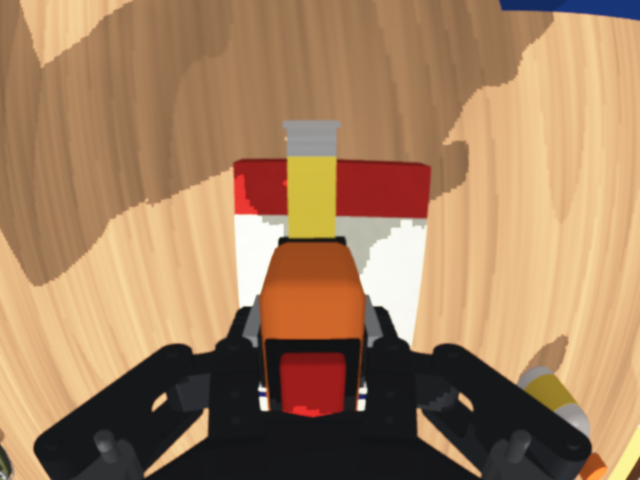

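View pics/t3.png

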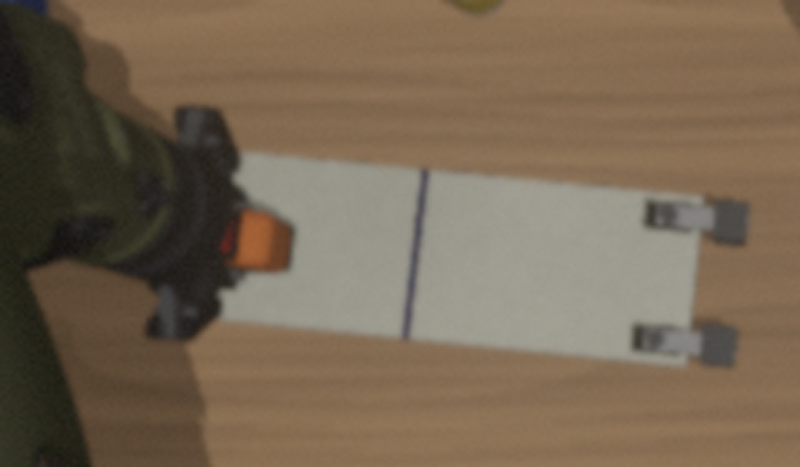

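```bash
python3 - <<'E'
from h import *
c=np.load("w3.npz")
a,b=fat(c,234,162,.024),fat(c,431,166,.024);print(a.round(4),b.round(4),(a+b)/2,np.linalg.norm(a-b))
h=.0775 + .002
for u,v in[(284,122),(339,122),(288,155),(336,155)]: print(fat(c,u,v,h).round(4))
E
```

```text
[0.5496 0.3022 0.024 ] [0.6585 0.2898 0.024 ] [0.60404621 0.29602725 0.024     ] 0.10960724475062678
[0.5851 0.319  0.0795]
[0.6064 0.3168 0.0795]
[0.5852 0.3058 0.0795]
[0.604  0.3039 0.0795]
```

>>> carry_out(plan=[[1,0,0.004,0.012,0.3],[1,0,0.003,0.012,0.2],[1,0.001,0,0.012,0],[1,0.001,0,0.007,0],[1,0,0,0,0]])

```text
clock: 6.48
position: [0.595, 0.2371, 0.0371]
tool_rot: [-178.6, 0.6, 83.2]
contact_force: [0.0, 0.2, -4.9]
gripper_width: 0.0335
```

```bash
python3 - <<'E'
from h import *
st()
c=viewer.camera("scene");cv2.imwrite("pics/s4.png",cv2.resize(c["color"][170:300,290:490][:,:,::-1],(800,520),interpolation=cv2.INTER_CUBIC))
c=viewer.camera("wrist");cv2.imwrite("pics/w4.png",c["color"][:,:,::-1]);np.savez("w4.npz",**c)
E
```

```text
{'clock': np.float64(6.475), 'position': array([0.595 , 0.2371, 0.0371]), 'tool_rot': array([-178.5611,    0.6396,   83.2373]), 'contact_force': array([ 0.0459,  0.1631, -4.9371]), 'gripper_width': np.float64(0.0335)}
```

View pics/s4.png

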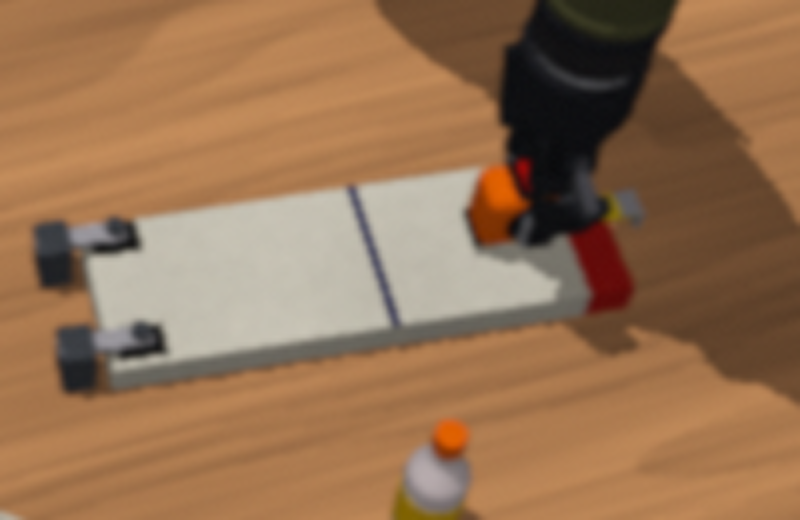

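View pics/w4.png

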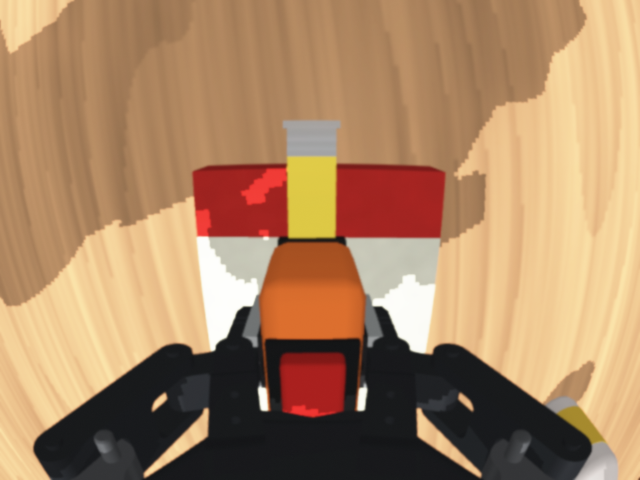

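>>> carry_out(plan=[[1,0,0,0.003,0],[1,0,0,0.002,0],[1,0,0,0,0]])

```text
clock: 6.95
position: [0.5963, 0.2379, 0.0339]
tool_rot: [-178.7, 0.5, 83.3]
contact_force: [-1.2, 0.2, -5.0]
gripper_width: 0.0332
```

>>> carry_out(plan=[[1,0,0,0.0015,0],[1,0,0,0.0015,0],[1,0,0,0,0]])

```text
clock: 7.32
position: [0.5965, 0.238, 0.0311]
tool_rot: [-178.8, 0.5, 83.3]
contact_force: [-0.3, -0.1, -4.8]
gripper_width: 0.0334
```

>>> carry_out(plan=[[1,-0.006,0,0,0],[1,-0.006,0,0,0],[1,-0.006,0,0,0],[1,-0.006,0,0,0],[1,-0.006,0,0,0],[1,0,0,0,0]])

```text
clock: 8.07
position: [0.5926, 0.2062, 0.0314]
tool_rot: [-178.8, 0.5, 83.2]
contact_force: [-0.0, 1.4, -6.5]
gripper_width: 0.0334
```

```bash
python3 - <<'E'
from h import *
st()
c=viewer.camera("wrist");cv2.imwrite("pics/w5.png",c["color"][:,:,::-1]);np.savez("w5.npz",**c)
E
```

```text
{'clock': np.float64(8.075), 'position': array([0.5926, 0.2062, 0.0314]), 'tool_rot': array([-178.7516,    0.4633,   83.2444]), 'contact_force': array([-0.0456,  1.3622, -6.5051]), 'gripper_width': np.float64(0.0334)}
```

View pics/w5.png

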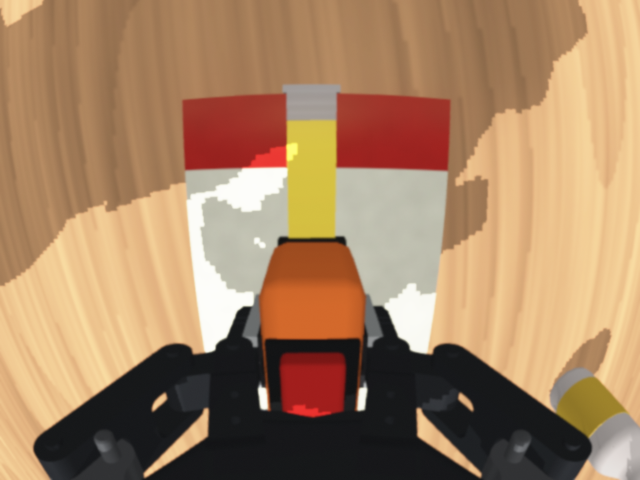

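The hook has caught: the blade now shows longer, the lip is at (312,90), and there is a spring pull of 1.4 N. I keep drawing back.

>>> carry_out(plan=[[1,-0.012,0,0,0],[1,-0.012,0,0,0],[1,-0.012,0,0,0],[1,-0.012,0,0,0],[1,-0.012,0,0,0],[1,-0.01,0,0,0],[1,0,0,0,0]])

```text
clock: 9.0
position: [0.5838, 0.1318, 0.0321]
tool_rot: [-178.8, 0.4, 83.2]
contact_force: [-0.7, 1.6, -5.6]
gripper_width: 0.0332
```

```bash
python3 - <<'E'
from h import *
st()
for n in("wrist","top","scene"):
    c=viewer.camera(n);np.savez(n+"6.npz",**c);im=c["color"][:,:,::-1]
    if n=="top": im=cv2.resize(im[180:320,100:340],(800,467),interpolation=cv2.INTER_CUBIC)
    if n=="scene": im=cv2.resize(im[170:300,290:490],(800,520),interpolation=cv2.INTER_CUBIC)
    cv2.imwrite(f"pics/{n}6.png",im)
E
```

```text
{'clock': np.float64(9.0), 'position': array([0.5838, 0.1318, 0.0321]), 'tool_rot': array([-178.7653,    0.4489,   83.2168]), 'contact_force': array([-0.6793,  1.625 , -5.6257]), 'gripper_width': np.float64(0.0332)}
```

View pics/wrist6.png

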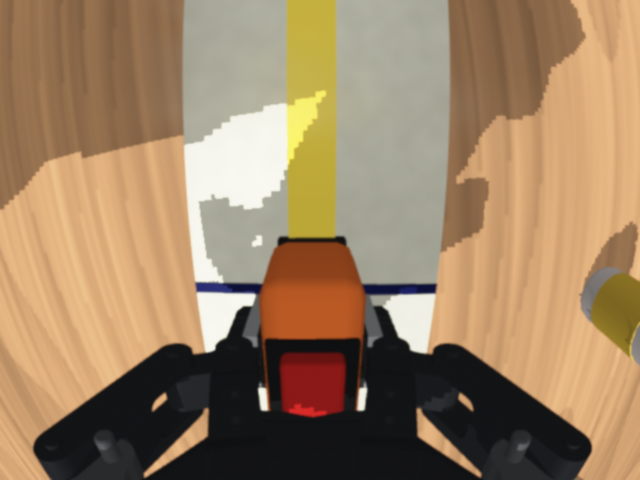

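View pics/top6.png

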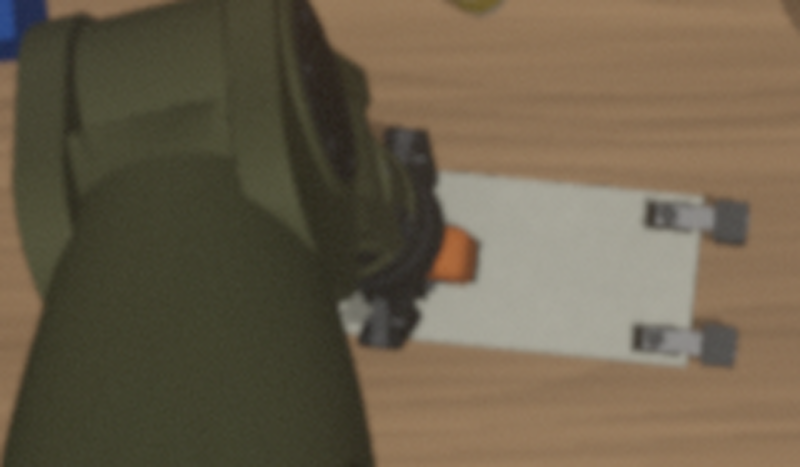

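View pics/scene6.png

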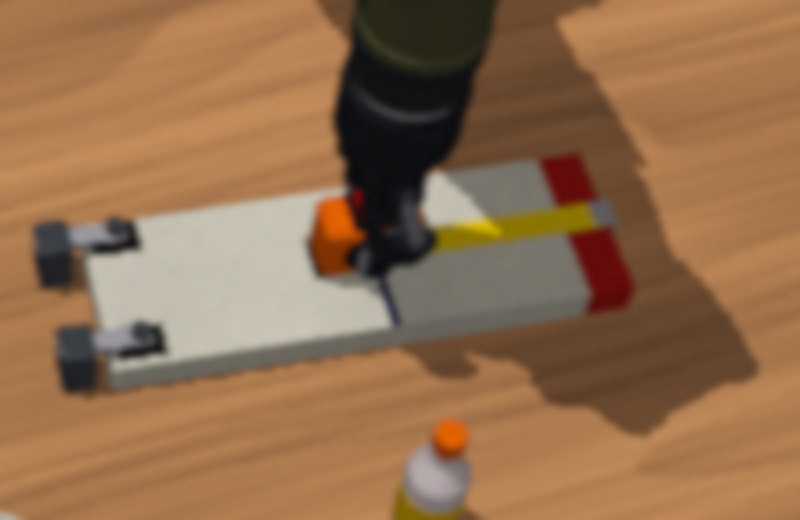

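```bash
python3 - <<'E'
from h import *
c=np.load("wrist6.npz")
a,b=fat(c,213,287.5,.024),fat(c,412,289,.024);print(a,b,(a+b)/2)
for z in(.026,.03,.034):print(z,fat(c,312,238,z))
c=np.load("scene6.npz");P=cloud(c)
hsv=cv2.cvtColor(c["color"],cv2.COLOR_RGB2HSV);H,S,V=[hsv[...,i].astype(int) for i in range(3)]
m=(H>4)&(H<14)&(S>190)&(V>120)&(P[...,1]<.2)&(P[...,1]>0)&(P[...,0]<.65)
print(rect(m,P),P[m].min(0),P[m].max(0))
E
```

```text
[0.53856438 0.14364636 0.024     ] [0.62874924 0.13313996 0.024     ] [0.58365681 0.13839316 0.024     ]
0.026 [0.58658347 0.16266411 0.026     ]
0.03 [0.5868102  0.16384314 0.03      ]
0.034 [0.58703694 0.16502217 0.034     ]
(array([0.5864, 0.1076]), array([0.0292, 0.0198]), 0.44, 129, array([0.5908, 0.1046, 0.0726])) [0.57181691 0.0977039  0.03603374] [0.60097653 0.11756532 0.08193114]
```

>>> carry_out(plan=[[1,-0.012,0,0,0],[1,-0.011,0,0.0005,0],[1,0,0,0,0],[1,0,0,0,0]])

```text
clock: 9.65
position: [0.5816, 0.1096, 0.0319]
tool_rot: [-178.8, 0.4, 83.3]
contact_force: [0.7, 1.5, -4.7]
gripper_width: 0.0336
```

>>> carry_out(plan=[[1,-0.003,0,0.001,0],[1,0,0,0.001,0],[1,0,0,0,0]])

```text
clock: 10.02
position: [0.5814, 0.1066, 0.0309]
tool_rot: [-178.9, 0.4, 83.4]
contact_force: [1.1, 2.3, -5.2]
gripper_width: 0.0335
```

>>> carry_out(plan=[[1,0,0,0.001,0],[1,0,0,0.001,0],[1,0,0,0,0]])

```text
clock: 10.4
position: [0.5816, 0.1066, 0.0309]
tool_rot: [-178.9, 0.4, 83.4]
contact_force: [-0.4, 1.5, -5.4]
gripper_width: 0.033
```

>>> carry_out(plan=[[1,0,0,0.0025,0],[1,0,0,0,0]])

```text
clock: 10.65
position: [0.5817, 0.1068, 0.031]
tool_rot: [-179.0, 0.4, 83.4]
contact_force: [0.3, 2.0, -6.1]
gripper_width: 0.0335
```

```bash
python3 - <<'E'
from h import *
st()
c=viewer.camera("scene");P=cloud(c)
hsv=cv2.cvtColor(c["color"],cv2.COLOR_RGB2HSV);H,S,V=[hsv[...,i].astype(int) for i in range(3)]
X,Y,Z=P[...,0],P[...,1],P[...,2]
m=(H>4)&(H<14)&(S>150)&(V>80)&(Y<.2)&(Y>0)&(X<.65)
print(np.percentile(Z[m],[0,50,80,90,95,100]).round(4),Y[m].min())
b=(S<60)&(Z>.015)&(Z<.035)&(Y>-.0)&(Y<.06)&(X>.53)&(X<.6);print("board z",np.median(Z[b]))
im=cv2.resize(c["color"][200:260,340:440][:,:,::-1],(800,480),interpolation=cv2.INTER_CUBIC);cv2.imwrite("pics/s7.png",im)
print(env.sense()["tau"].round(2))
E
```

```text
{'clock': np.float64(10.65), 'position': array([0.5817, 0.1068, 0.031 ]), 'tool_rot': array([-178.9756,    0.3623,   83.4062]), 'contact_force': array([ 0.3227,  2.0176, -6.1328]), 'gripper_width': np.float64(0.0335)}
[0.0312 0.0702 0.0759 0.0771 0.0782 0.0822] 0.07220782505442579
board z 0.02511048970273874
[ -1.09 -59.7   29.71   0.26  -0.45   0.08]
```

View pics/s7.png

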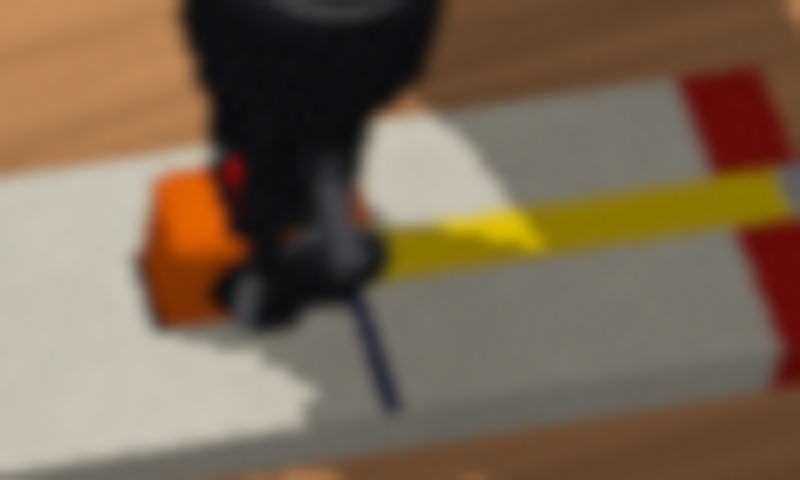

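>>> carry_out(plan=[[1,0,0,0.004,0],[1,0,0,0.002,0]])

```text
clock: 10.95
position: [0.5818, 0.1068, 0.0307]
tool_rot: [-179.1, 0.4, 83.4]
contact_force: [-5.4, -0.0, 10.0]
gripper_width: 0.0337
```

The case is down on the board (+10 N push, TCP stopped). I release it straight down.

>>> carry_out(plan=[[1,0,0,0,0],[0.5,0,0,0,0],[0.3,0,0,0,0],[0,0,0,0,0],[0,0,0,0,0],[0,0,0,0,0],[0,0,0,0,0]])

```text
clock: 11.82
position: [0.5831, 0.1062, 0.0301]
tool_rot: [-179.2, 0.4, 83.4]
contact_force: [-1.6, -0.8, -0.0]
gripper_width: 0.0854
```

```bash
python3 - <<'E'
from h import *
st()
c=viewer.camera("wrist");cv2.imwrite("pics/w8.png",c["color"][:,:,::-1]);np.savez("w8.npz",**c)
E
```

```text
{'clock': np.float64(11.825), 'position': array([0.5831, 0.1062, 0.0301]), 'tool_rot': array([-179.1803,    0.4299,   83.3757]), 'contact_force': array([-1.5678, -0.7968, -0.0463]), 'gripper_width': np.float64(0.0854)}
```

View pics/w8.png

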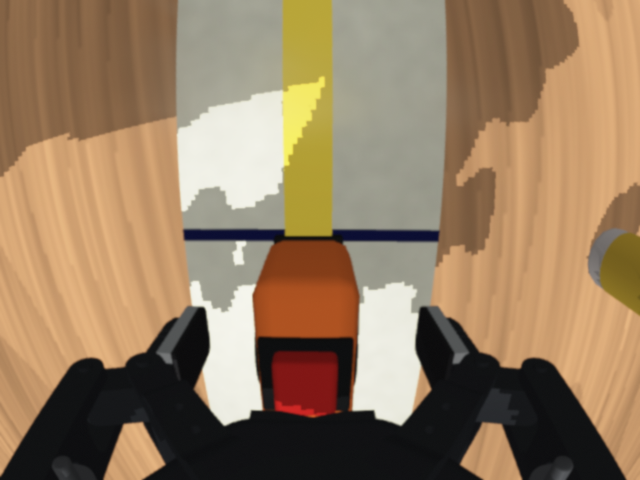

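The case is released with its front at row 238 and the line at row 235, and the button is up. I retreat straight up.

>>> carry_out(plan=[[0,0,0,-0.02,0],[0,0,0,-0.03,0],[0,0,0,-0.04,0],[0.5,0,0,-0.03,0],[1,0,0,0,0],[1,0,0,0,0]])

```text
clock: 12.62
position: [0.5838, 0.1067, 0.1521]
tool_rot: [-179.0, 0.5, 83.4]
contact_force: [0.1, -0.2, 0.6]
gripper_width: 0.032
```

```bash
python3 - <<'E'
from h import *
st()
c=viewer.camera("wrist");cv2.imwrite("pics/w9.png",c["color"][:,:,::-1]);np.savez("w9.npz",**c)
E
```

```text
{'clock': np.float64(12.625), 'position': array([0.5838, 0.1067, 0.1521]), 'tool_rot': array([-179.0407,    0.4782,   83.3822]), 'contact_force': array([ 0.0711, -0.2499,  0.6375]), 'gripper_width': np.float64(0.032)}
```

View pics/w9.png

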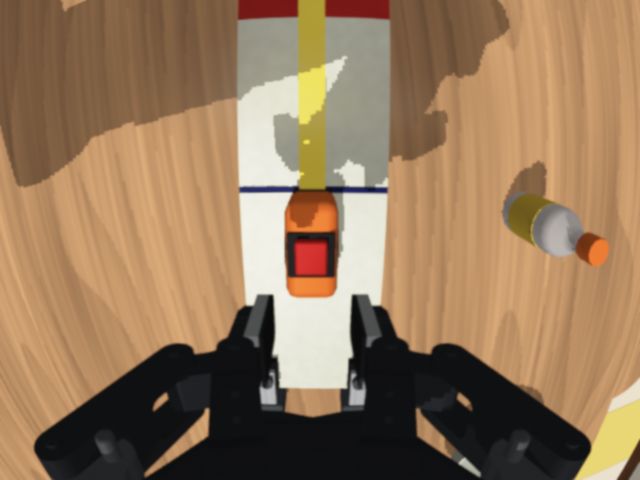

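```bash
python3 - <<'E'
from h import *
c=np.load("w9.npz")
q=[fat(c,u,v,.083) for u,v in[(294,239),(328,239),(328,276),(294,276)]];m=np.mean(q,0);print(np.round(q,4),m)
print("line",(fat(c,242,189,.024)+fat(c,385,190,.024))/2)
plan([m[0],m[1],.1],83.4,4,1)
E
```

```text
[[0.5725 0.1195 0.083 ]
 [0.5926 0.1172 0.083 ]
 [0.5903 0.0935 0.083 ]
 [0.5694 0.0958 0.083 ]] [0.58119517 0.10650449 0.083     ]
line [0.58552223 0.13886444 0.024     ]
[0.5839 0.1067 0.1522] 83.38
[[1.0, -0.0001, -0.0007, 0.013, -0.0], [1.0, -0.0001, -0.0007, 0.013, -0.0], [1.0, -0.0001, -0.0007, 0.013, -0.0], [1.0, -0.0001, -0.0007, 0.013, -0.0]]
```

>>> carry_out(plan=[[1,0,-0.001,0.02,0],[1,0,-0.001,0.018,0],[1,0,-0.001,0.01,0],[1,0,0,0,0],[1,0,0,0,0]])

```text
clock: 13.3
position: [0.5772, 0.1062, 0.0988]
tool_rot: [-178.7, 0.6, 83.4]
contact_force: [0.2, -0.7, 0.3]
gripper_width: 0.0001
```

>>> carry_out(plan=[[1,0,0.004,0.005,0],[1,0,0,0.004,0],[1,0,0,0,0]])

```text
clock: 13.68
position: [0.5824, 0.1058, 0.0903]
tool_rot: [-178.8, 0.5, 83.4]
contact_force: [-0.6, 0.6, -0.4]
gripper_width: -0.0002
```

>>> carry_out(plan=[[1,0,0,0.003,0],[1,0,0,0.003,0],[1,0,0,0.003,0]])

```text
clock: 14.05
position: [0.5828, 0.1059, 0.0815]
tool_rot: [-178.9, 0.5, 83.4]
contact_force: [-0.5, -0.7, 4.8]
gripper_width: -0.0001
```

>>> carry_out(plan=[[1,0,0,0.003,0],[1,0,0,0.003,0],[1,0,0,0.003,0]])

```text
clock: 14.42
position: [0.5839, 0.1062, 0.076]
tool_rot: [-179.1, 0.5, 83.4]
contact_force: [-9.1, -1.0, 33.7]
gripper_width: -0.0001
```

The press reached 34 N at a TCP height of 0.076, which is bottomed out. I lift and check.

>>> carry_out(plan=[[1,0,0,-0.006,0],[1,0,0,-0.02,0],[1,0,0,-0.03,0],[1,0,0,-0.04,0],[1,0,0,0,0]])

```text
clock: 15.05
position: [0.585, 0.1067, 0.1736]
tool_rot: [-179.0, 0.5, 83.4]
contact_force: [0.6, 0.1, -0.5]
gripper_width: 0.0002
```

```bash
python3 - <<'E'
from h import *
st()
c=viewer.camera("wrist");cv2.imwrite("pics/w10.png",c["color"][:,:,::-1])
q=[fat(c,u,v,.079) for u,v in[(294,239),(328,239),(328,276),(294,276)]]
c2=viewer.camera("scene");P=cloud(c2)
np.savez("w10.npz",**c)
cv2.imwrite("pics/s10.png",cv2.resize(c2["color"][170:300,290:490][:,:,::-1],(800,520),interpolation=cv2.INTER_CUBIC))
hsv=cv2.cvtColor(c2["color"],cv2.COLOR_RGB2HSV);H,S,V=[hsv[...,i].astype(int) for i in range(3)]
X,Y,Z=P[...,0],P[...,1],P[...,2]
for n,m in(("lock",((H<4)|(H>174))&(S>180)&(V>60)),("orange",(H>4)&(H<14)&(S>150)&(V>80))):
    m=m&(Y<.2)&(Y>0)&(X<.65)&(Z>.06); print(n,m.sum(),np.percentile(Z[m],[10,50,90]) if m.any() else None)
E
```

```text
{'clock': np.float64(15.05), 'position': array([0.585 , 0.1067, 0.1736]), 'tool_rot': array([-179.0265,    0.4702,   83.3849]), 'contact_force': array([ 0.5545,  0.062 , -0.524 ]), 'gripper_width': np.float64(0.0002)}
lock 67 [0.07598218 0.07810943 0.0802703 ]
orange 221 [0.06619112 0.07334391 0.07699632]
```

View pics/w10.png

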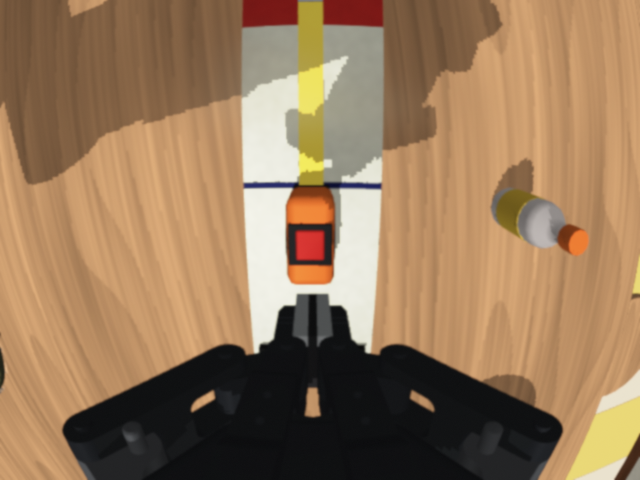

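View pics/s10.png

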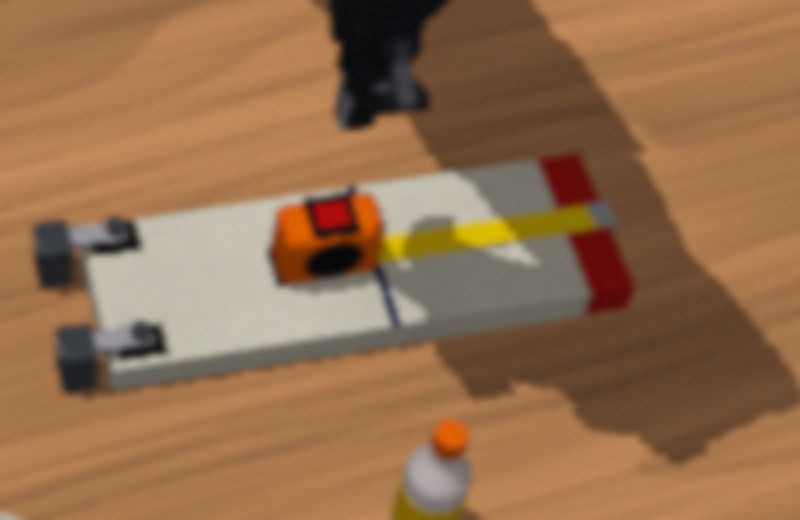

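The button top now reads 0.078 m, against 0.083 m when up. The hook shows at the red end at (603,213), and the case front is at the line.

```bash
python3 -c "
from plant import env
print(env.finish_job())"
```

```text
the job is handed in; nothing more can be done
None
```

The job is handed in, and every check I made after the press agreed with the task. The hand-in returned no verdict. I lifted the tape off the book, hooked it over the red end and drew the case back against the spring. I then set it on the board and released it. Only after that did I press the lock button with the shut fingers, up to about 34 N, and clear the arm.

- **Hook:** the last scene view shows the lip still over the red end, in the same place as before the release.
- **Case:** it stands upright and aligned with the board. Measured before the press, its centre was about 32 mm behind the line, where 33 mm is ideal. The last views still show its front face at the line.
- **Lock:** the button top reads about 0.078 m, which is fully down; it would be 0.083 m when up. This comes from camera depth, which is good to about 2 mm.
- **Arm and bystanders:** the gripper is clear at 0.17 m with about zero wrist force. I kept clear of the bowl, glue bottle and dispenser, but did not re-measure their positions at the end.
- **Disagreement:** while I lowered the case, the wrist force showed no contact when the height suggested it should have. A further push read 10 N upwards with the tool stopped, so I took the case as down and released it.

The clock stood at about 15 s of the 45 s allowed.

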